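# Bending tools back into their nests

### The arm

A 7-joint arm with a two-finger parallel gripper is mounted at the origin on the work surface. World frame = base frame: x ahead of the robot, y to its left, z up, the work surface at z = 0. Lengths are in m, angles in rad, forces in N, time in s.
With the tool pointing down it reaches from about 0.425 to 1.025 m from the base axis. Payload 3.6 kg.
Tool frame: the origin (TCP) lies between the finger pads; the fingertips stand 19 mm ahead of it and the grasp point (between the pads) is the TCP; z points along the fingers, y is the line along which they close (so a half turn about z gives the same grasp; the last joint's range is limited). The gripper opens to 85 mm and grips with 20 to 120 N. Pads are 22 mm wide; open, the fingers measure 114 mm over their backs; the gripper's body (76 mm by 85 mm) begins 54 mm behind the grasp point. The pads swing forward as they close: fully open they stand 13 mm farther back than shut.
Start: joints at [-1.242, 0.591, 0.048, 1.609, -0.033, 0.943, -0.034], TCP at [0.297, 0.661, 0.25] pointing down, gripper open.
Joint ranges: [-2.69, 2.69], [-0.47, 2.24], [-1.27, 1.36], [0.19, 2.51], [-1.53, 4.68], [0.08, 2.07], [-3.09, 3.09]. Speed limits (rad/s): [2.57, 2.57, 3.14, 3.14, 3.14, 3.14, 3.14].

### API

Orientations are given as a unit quaternion [x, y, z, w].
In Python, from station import env gives the robot as it stands. The module is installed in compiled form; this text tells all that it offers. Calls block until the motion is done:
- env.move_to(position, orientation): joint-space move of the TCP to a pose.
- env.line_to(position, attitude=None, max_speed=0.15): straight line of the TCP; attitude=None keeps the orientation; max_speed is the mean speed in m/s.
- env.move_j(angles): joint-space move.
- env.move_gripper(opening, strength=None): opening from 0.0 (shut) to 1.0 (fully open); strength is the grip in N (None keeps the last); returns when the fingers have stopped.
- env.dwell(seconds).
- env.inverse_kinematics(position, orientation): joint angles nearest the present ones, or None.
- env.camera(name): name is "side" or "top" or "wrist"; returns (picture, depth): 400x640x3 uint8, red, green, blue; 400x640 float32, m along the optical axis (not along the pixel's ray), 0 where there is no reading.
- env.camera_info(name): a dict with "mtx" (3x3 intrinsics, pixels), "R" (3x3) and "t" (3): a world point X has camera coordinates R X + t. Camera axes: x right, y down, z forward; pixel columns grow to the right and rows downward; lengths in m; the calibration is good to about 2 mm. The wrist camera is an equidistant fisheye: a pixel r from the principal point sees the ray r / f radians off the axis. A picture is of the moment at which its call begins: read the wrist's pose just before it. camera_info takes no time and is no camera call; for the wrist camera it gives the pose at the moment of the call.
A pose or a line that the arm cannot do raises env.MotionError and nothing moves.
- env.close_job(): hands the job in; it is judged then, once.
Trained networks look in the newest picture that a camera, given by its name, has taken for a name from the list of things; names that differ only in an ending like _2 or _b are one class to them, and where a whole thing is asked for, a point or a joint stands for the part that bears it (a point fixed in the world has none). Each returns a list of dicts, best first, with "conf" (0 to 1); they miss things now and then, are a little off and sometimes report something else, mostly with a low value. They report only what shows in the picture. A call takes as long as a camera call. They do not tell look-alikes from the thing itself.
- env.silhouettes(camera, label): "mask" (400x640 bool, what is visible of it) and "centre" ([row, column] in pixels, amid what is visible of it).
- env.tip_of(camera, label): "centre" ([row, column] in pixels: a listed point, or the origin of a listed thing).
Readings, each from a call of its own:
- env.current_t(): time.
- env.current_joint_pos(): joint angles.
- env.current_dq(): joint speeds.
- env.current_effort(): joint torques, N m.
- env.current_eef_pos(): TCP position.
- env.current_eef_rot(): TCP orientation.
- env.current_contact_force(): force on the tool from outside, world axes, zero at the start.
- env.current_moment(): the same for the moment, N m.
- env.current_width(): opening from 0.0 (shut) to 1.0 (fully open).
- env.current_finger_force(): force on a finger pad.
Only numpy, scipy, OpenCV 4.12 (cv2) and the standard library are available. Lean on these libraries where they do the work, as an engineer would, in place of code of your own. Each camera call takes 0.05 s, during which the arm holds its last target. There are 200 camera calls.

### The job

Put two of the rule bender's tools away in their plywood nests: stand the round brass mandrel in the round nest and the long aluminium forming block in the long rectangular nest. Each must stand upright, right down on the floor of its nest, and be let go.

Things in the scene. Friction and masses are not known exactly. Their poses are not given: they have to be found in the camera images.
- mandrel_mid (a point): Centre (half-way up) of the round brass mandrel: a loose solid plain cylinder standing upright on the bench, 42 mm in diameter, 56 mm high, about 0.5 kg, with a small dark centre mark on its top. z is its axis, up. A short, fat dark steel roller (70 mm wide, 34 mm high) on the bench is not it. Grip it by its sides in the upper half, so that the fingertips stay above the nest board.
- block_mid (a point): Centre (half-way up) of the aluminium forming block: a loose silvery block standing on the bench, 30 mm wide along its x, 70 mm long along its y, 56 mm high along its z (up), about 0.3 kg, with a dark line along the middle of its top. Either way round is the same. Grip it across the 30 mm width, in the upper half. The dark square steel die that stands in the square nest is not it.
- round_nest_floor (a point): Centre of the floor of the round pocket, 62 mm in diameter and 12 mm deep, in a fixed plywood board 110 x 130 mm (x, y) and 18 mm thick lying on the bench; the point is 6 mm above the bench, the board's top 12 mm above it. z is up.
- long_nest_floor (a point): Centre of the floor of the long rectangular pocket, 52 mm along its x, 92 mm along its y and 12 mm deep, in another fixed plywood board 110 x 130 mm (x, y) and 18 mm thick; the point is 6 mm above the bench, the board's top 12 mm above it. z is up. A third such board has a square pocket with a dark steel die in it.
Things that resemble listed ones, but are neither listed nor needed, are in the scene too. Leave any green, pink or purple look-alike of the part that bears block_mid alone.

How it is judged:
By the outcome, as a careful person would: the job done as asked, in the order asked, and still so for the second after the job is handed in, with the robot touching nothing.
It also fails if it takes over 54 s, if anything falls off the work surface, if the arm or the gripper's body presses on something with over 40 N, if the wrist force passes 120 N, or if a joint passes its speed limit or range.

## Working session

There is one attempt and no reset: what is moved stays moved. The work goes in short steps, each a Python script; the robot and the scene stay as the last script left them, time stands still between calls to the robot, and variables do not carry over. Pictures are saved under pics/ and viewed, at most 10 in all, crops included, and the job is handed in when it is done.

```bash
mkdir -p pics
cat > h.py <<'E'
from station import env
import numpy as np, cv2
def toworld(cam, px, depth):
    i=env.camera_info(cam);K=i["mtx"];r,c=px
    d=depth
    p=np.array([(c-K[0,2])/K[0,0],(r-K[1,2])/K[1,1],1])*d
    return np.array(i["R"]).T@(p-np.array(i["t"]))
def onplane(cam,px,z):
    i=env.camera_info(cam);K=np.array(i["mtx"]);R=np.array(i["R"]);r,c=px
    o=-R.T@np.array(i["t"]);d=R.T@np.array([(c-K[0,2])/K[0,0],(r-K[1,2])/K[1,1],1])
    return o+d*(z-o[2])/d[2]
E
python3 - <<'E'
from h import *
zs=dict(mandrel_mid=.028,block_mid=.028,round_nest_floor=.006,long_nest_floor=.006)
for cam in ("top","side"):
    im,d=env.camera(cam); cv2.imwrite(f"pics/{cam}0.png",im[...,::-1]); np.savez(f"{cam}0.npz",im=im,d=d)
    for n,z in zs.items():
        print(cam,n,[(np.round(r["centre"],1).tolist(),round(float(r["conf"]),2),np.round(onplane(cam,r["centre"],z),4).tolist()) for r in env.tip_of(cam,n)])
    i=env.camera_info(cam);print(-np.array(i["R"]).T@np.array(i["t"]))
print(env.current_t())
E
```

```text
top mandrel_mid [([218.7, 316.2], 0.63, [0.4547, 0.0243, 0.028])]
top block_mid [([259.8, 279.1], 0.9, [0.3689, 0.1056, 0.028]), ([213.2, 246.5], 0.85, [0.4702, 0.1744, 0.028]), ([258.5, 216.4], 0.82, [0.3749, 0.2392, 0.028])]
top round_nest_floor [([140.4, 405.1], 0.7, [0.6279, -0.1811, 0.006])]
top long_nest_floor [([129.4, 241.8], 0.8, [0.6616, 0.1875, 0.006])]
[0.41216295 0.02886532 0.90311828]
side mandrel_mid [([217.3, 285.4], 0.64, [0.4476, 0.0136, 0.028])]
side block_mid [([209.0, 229.7], 0.82, [0.3717, 0.1002, 0.028]), ([146.4, 243.6], 0.76, [0.5033, 0.2692, 0.028]), ([176.4, 250.8], 0.66, [0.4591, 0.1636, 0.028]), ([170.1, 201.0], 0.56, [0.3828, 0.2483, 0.028])]
side round_nest_floor [([244.7, 420.4], 0.94, [0.6236, -0.1835, 0.006])]
side long_nest_floor [([148.7, 318.4], 0.83, [0.6562, 0.181, 0.006]), ([214.7, 285.2], 0.19, [0.4636, 0.0394, 0.006])]
[ 0.0924621  -0.55514852  0.6758511 ]
0.5
```

View pics/top0.png

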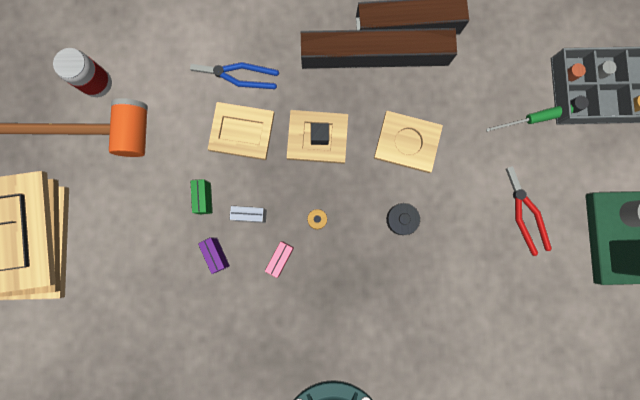

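View pics/side0.png

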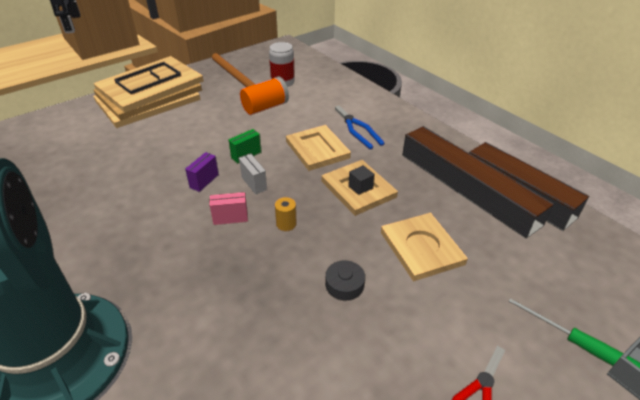

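The top view shows the mandrel at (219,317) and the silver block at (213,247), with its long side roughly along y. The round nest is at (140,405) and the long nest at (129,242). The pink, green and purple blocks and the dark roller are decoys. Next I fit the yaws and centres.

Run:
```python
from h import *
D=np.load("top0.npz");d=D["d"];i=env.camera_info("top");K=i["mtx"];R=np.array(i["R"])
c,r=np.meshgrid(np.arange(640),np.arange(400))
P=(np.stack([(c-K[0,2])/K[0,0],(r-K[1,2])/K[1,1],np.ones_like(d)],-1)*d[...,None]-np.array(i["t"]))@R
def fit(name,cen,rad,lo,hi):
    m=(np.hypot(P[...,0]-cen[0],P[...,1]-cen[1])<rad)&(P[...,2]>lo)&(P[...,2]<hi)&(d>0)
    n,l,s,_=cv2.connectedComponentsWithStats(m.astype(np.uint8)); k=1+np.argmax(s[1:,4]); m=l==k
    q=P[m]; (x,y),(w,h),a=cv2.minAreaRect((q[:,:2]*1000).astype(np.float32))
    print(name,m.sum(),"c",round(x,1),round(y,1),"wh",round(w,1),round(h,1),"ang",round(a,1),"z",np.round(np.median(q[:,2]),4),"mean",np.round(q.mean(0),4))
fit("mandrel",(.4547,.0243),.05,.045,.07)
fit("block",(.47,.174),.05,.045,.07)
for n,cn in (("round",(.627,-.18)),("long",(.66,.187))):
    fit(n+" board",cn,.095,.0125,.025)
    fit(n+" floor",cn,.045,.001,.011)
for n in("mandrel_mid","block_mid"):
  env.camera("top")
  for s in env.silhouettes("top",n): print(n,s["centre"],s["conf"],s["mask"].sum())
print(env.current_eef_rot())
```

```text
mandrel 308 c 453.9 23.8 wh 39.8 39.9 ang 88.6 z 0.0561 mean [0.4538 0.0229 0.0562]
block 490 c 468.5 170.6 wh 69.9 30.1 ang 85.2 z 0.0563 mean [0.4682 0.1697 0.0562]
round board 2280 c 624.7 -185.7 wh 130.6 111.1 ang 73.7 z 0.0182 mean [ 0.6239 -0.1855  0.0181]
round floor 555 c 626.3 -187.3 wh 59.7 58.1 ang 76.8 z 0.0062 mean [ 0.6266 -0.1874  0.0062]
long board 1946 c 658.1 188.7 wh 131.2 111.0 ang 79.2 z 0.0183 mean [0.6572 0.1883 0.0182]
long floor 819 c 659.3 188.0 wh 87.7 50.8 ang 79.4 z 0.0063 mean [0.6596 0.1874 0.0063]
mandrel_mid [216.8, 316.2] 0.54 301
block_mid [210.3, 245.6] 0.95 576
block_mid [259.0, 216.2] 0.94 776
block_mid [260.0, 279.6] 0.94 509
block_mid [194.3, 198.5] 0.76 644
[2.09833896e-01 9.77737048e-01 1.65068764e-05 5.11050363e-06]
```

```bash
cat >> h.py <<'E'
from scipy.spatial.transform import Rotation
def quat(deg):
    t=np.radians(deg);return Rotation.from_matrix(np.array([[-np.sin(t),np.cos(t),0],[np.cos(t),np.sin(t),0],[0,0,-1]]).T.reshape(3,3).T@np.eye(3) if 0 else np.column_stack([[-np.sin(t),np.cos(t),0],[np.cos(t),np.sin(t),0],[0,0,-1]])).as_quat()
def st(s):
    print(s,"t",round(env.current_t(),2),"p",np.round(env.current_eef_pos(),4),"F",np.round(env.current_contact_force(),1),"w",round(env.current_width(),3),"ff",np.round(env.current_finger_force(),1))
E
python3 - <<'E'
from h import *
for n,p,a in (("m",(.454,.0235),0),("b",(.4685,.170),-4.8),("r",(.6255,-.1865),0),("l",(.6587,.1884),-10.8)):
    for da in(0,90,180,270):
        print(n,da,[None if (j:=env.inverse_kinematics([*p,z],quat(a+da))) is None else np.round(j,2).tolist() for z in(.04,.16)])
E
```

```text
m 0 [[-0.22, 0.66, 0.09, 2.33, -0.37, 0.16, 0.22], [-0.41, 0.43, 0.34, 2.29, -0.31, 0.47, 0.18]]
m 90 [[-0.13, 0.66, -0.04, 2.33, 0.14, 0.16, 1.28], [-0.15, 0.41, 0.0, 2.28, -0.0, 0.46, 1.42]]
m 180 [[0.03, 0.66, -0.24, 2.32, 0.71, 0.22, 2.28], [0.15, 0.43, -0.38, 2.26, 0.33, 0.5, 2.65]]
m 270 [[-0.3, 0.67, 0.2, 2.34, -0.73, 0.19, -1.0], [-0.61, 0.48, 0.62, 2.3, -0.57, 0.52, -1.11]]
b 0 [[-0.55, 0.68, 0.16, 2.24, -0.42, 0.24, -0.11], [-0.69, 0.47, 0.34, 2.2, -0.31, 0.52, -0.2]]
b 90 [[-0.42, 0.67, -0.03, 2.23, 0.08, 0.23, 0.97], [-0.44, 0.45, 0.0, 2.19, -0.0, 0.51, 1.05]]
b 180 [[-0.24, 0.69, -0.27, 2.23, 0.61, 0.3, 2.02], [-0.14, 0.47, -0.4, 2.17, 0.34, 0.55, 2.27]]
b 270 [[-0.67, 0.71, 0.32, 2.25, -0.78, 0.3, -1.33], [-0.91, 0.54, 0.65, 2.21, -0.6, 0.58, -1.47]]
r 0 [[0.09, 0.78, 0.2, 1.89, -0.3, 0.49, 0.49], [-0.05, 0.64, 0.4, 1.86, -0.36, 0.72, 0.56]]
r 90 [[0.3, 0.77, -0.12, 1.88, 0.18, 0.5, 1.63], [0.17, 0.61, 0.08, 1.85, -0.07, 0.69, 1.86]]
r 180 [[0.53, 0.82, -0.46, 1.87, 0.61, 0.6, 2.82], [0.47, 0.63, -0.36, 1.83, 0.32, 0.74, 3.07]]
r 270 [[-0.13, 0.85, 0.53, 1.9, -0.75, 0.6, -0.67], [-0.25, 0.73, 0.74, 1.87, -0.67, 0.81, -0.73]]
l 0 [[-0.49, 0.81, 0.22, 1.82, -0.32, 0.55, -0.25], [-0.57, 0.67, 0.35, 1.78, -0.31, 0.75, -0.25]]
l 90 [[-0.32, 0.8, -0.03, 1.81, 0.05, 0.54, 1.0], [-0.35, 0.64, 0.01, 1.77, -0.01, 0.73, 1.05]]
l 180 [[-0.1, 0.83, -0.38, 1.8, 0.49, 0.61, 2.18], [-0.09, 0.67, -0.39, 1.76, 0.34, 0.78, 2.31]]
l 270 [[-0.73, 0.9, 0.61, 1.83, -0.8, 0.68, -1.41], [-0.8, 0.76, 0.73, 1.79, -0.66, 0.85, -1.51]]
```

Run:
```python
from h import *
q=quat(0)
env.move_to([.454,.0235,.16],q); st("above")
im,_=env.camera("wrist"); cv2.imwrite("pics/w1.png",im[...,::-1])
env.line_to([.454,.0235,.038],max_speed=.1); st("down")
env.move_gripper(0.0,50); st("grip")
env.line_to([.454,.0235,.15]); st("lift")
```

```text
above t 3.06 p [0.4547 0.0246 0.16  ] F [ 0.7  0.6 -0.3] w 1.002 ff 0.0
down t 4.47 p [0.4543 0.0235 0.0384] F [-0.   0.4 -0.6] w 1.0 ff 0.0
grip t 4.96 p [0.4542 0.0236 0.0386] F [-0.5 -0.1  5.5] w 0.477 ff 49.8
lift t 5.86 p [0.453  0.0236 0.1493] F [ 0.1  0.3 -6.5] w 0.483 ff 51.3
```

View pics/w1.png

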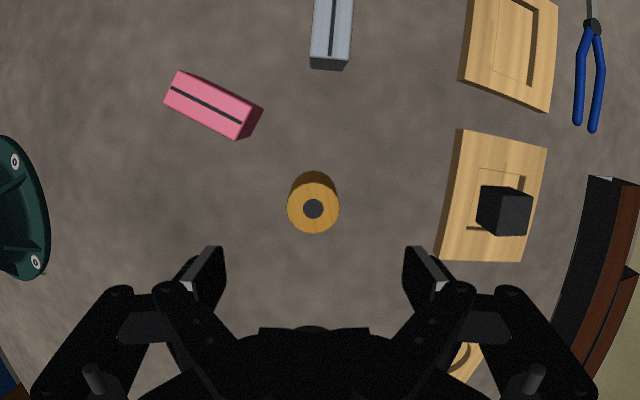

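The wrist view showed the mandrel at (208,313), central between the open fingers. The grip width and the weight both say it is now held. Next I place it.

Run:
```python
from h import *
x,y=.6255,-.1865
env.move_to([x,y,.15],quat(0)); env.dwell(.2); st("above")
env.line_to([x,y,.055],max_speed=.1)
env.line_to([x,y,.0465],max_speed=.03); env.dwell(.2); st("low")
z=.0465
while env.current_contact_force()[2]<-1 and z>.0425:
    z-=.0007; env.line_to([x,y,z],max_speed=.02); st("s")
env.move_gripper(.75); st("open")
env.line_to([x,y,.15]); st("up")
im,_=env.camera("wrist"); cv2.imwrite("pics/w2.png",im[...,::-1])
env.move_to([.4685,.170,.16],quat(-4.8)); st("above block")
im,_=env.camera("wrist"); cv2.imwrite("pics/w3.png",im[...,::-1])
```

```text
above t 7.11 p [ 0.625  -0.184   0.1497] F [ 0.2  0.1 -5.8] w 0.481 ff 51.3
low t 8.84 p [ 0.6256 -0.1866  0.0466] F [ 0.2 -0.8 -6.2] w 0.481 ff 51.3
s t 9.09 p [ 0.6255 -0.1865  0.0458] F [-0.3  0.3 -6.3] w 0.477 ff 51.3
s t 9.34 p [ 0.6254 -0.1865  0.045 ] F [-0.7 -0.1 -6.3] w 0.485 ff 51.3
s t 9.59 p [ 0.6256 -0.1865  0.0447] F [-0.  -0.6 -2.6] w 0.483 ff 51.6
s t 9.84 p [ 0.6256 -0.1865  0.0446] F [-3.1  3.   5.6] w 0.479 ff 52.2
open t 10.19 p [ 0.626  -0.1867  0.0438] F [-0.   0.5 -0.9] w 0.749 ff 0.0
up t 11.05 p [ 0.6249 -0.1861  0.1493] F [-0.7 -0.1 -0.2] w 0.752 ff 0.0
above block t 12.55 p [0.4696 0.169  0.1601] F [0.4 0.5 0.7] w 0.75 ff 0.0
```

View pics/w2.png

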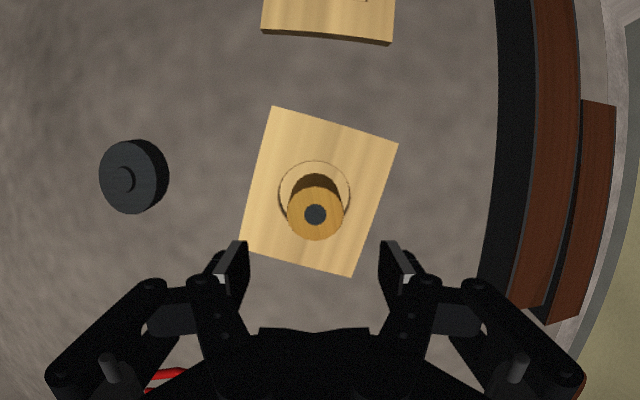

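View pics/w3.png

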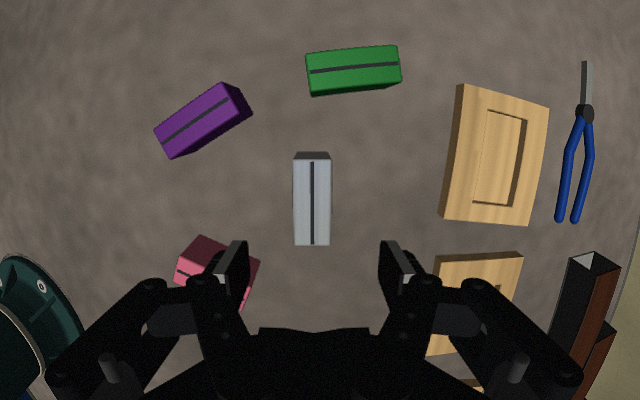

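The mandrel stands inside its pocket: its centre mark is at (214,315) and the pocket ring is visible around it. The silver block at (198,312) is square between the fingers, and the pink one is clear of the finger path.

Run:
```python
from h import *
env.line_to([.4685,.170,.038],max_speed=.1); st("down")
env.move_gripper(0.0,50); st("grip")
env.line_to([.4685,.170,.15]); st("lift")
x,y=.6587,.1884
env.move_to([x,y,.15],quat(-10.8)); env.dwell(.2); st("above")
im,_=env.camera("wrist"); cv2.imwrite("pics/w4.png",im[...,::-1])
env.line_to([x,y,.055],max_speed=.1)
env.line_to([x,y,.0465],max_speed=.03); env.dwell(.3); st("low")
z=.0465; f0=env.current_contact_force()[2]
while env.current_contact_force()[2]<f0+2 and z>.0425:
    z-=.0007; env.line_to([x,y,z],max_speed=.02); st("s")
env.move_gripper(.75); st("open")
env.line_to([x,y,.15]); st("up")
im,_=env.camera("wrist"); cv2.imwrite("pics/w5.png",im[...,::-1])
env.move_to([.45,.45,.25],quat(-10.8)); st("away")
D=env.camera("top");im,d=D
cv2.imwrite("pics/top1.png",cv2.resize(im[90:290,180:460,::-1],None,fx=2.5,fy=2.5))
i=env.camera_info("top");K=i["mtx"];R=np.array(i["R"])
c,r=np.meshgrid(np.arange(640),np.arange(400))
P=(np.stack([(c-K[0,2])/K[0,0],(r-K[1,2])/K[1,1],np.ones_like(d)],-1)*d[...,None]-np.array(i["t"]))@R
for n,cn in(("mandrel",(.6255,-.1865)),("block",(x,y))):
    m=(np.hypot(P[...,0]-cn[0],P[...,1]-cn[1])<.05)&(P[...,2]>.045)&(d>0); Q=P[m]
    (a,b),wh,g=cv2.minAreaRect((Q[:,:2]*1000).astype(np.float32))
    A=np.c_[Q[:,:2]-Q[:,:2].mean(0),np.ones(len(Q))]; s=np.linalg.lstsq(A,Q[:,2],rcond=None)[0]
    print(n,a,b,wh,g,"slope,z",np.round(s,4))
```

```text
down t 13.97 p [0.4689 0.1701 0.0385] F [ 0.3 -0.5  0.2] w 0.752 ff 0.0
grip t 14.37 p [0.4687 0.1701 0.0385] F [-1.2  0.4  6.5] w 0.345 ff 50.2
lift t 15.27 p [0.4677 0.1699 0.1493] F [ 0.1 -0.1 -2.4] w 0.348 ff 49.4
above t 16.25 p [0.6568 0.1885 0.1496] F [ 0.7 -0.1 -2.6] w 0.349 ff 49.5
low t 18.13 p [0.6588 0.1884 0.0466] F [ 0.4 -0.1 -1.4] w 0.342 ff 49.5
s t 18.38 p [0.6587 0.1884 0.0458] F [ 0.  -0.1 -1.4] w 0.345 ff 49.5
s t 18.63 p [0.6586 0.1884 0.045 ] F [-0.5 -0.2 -2.7] w 0.345 ff 49.5
s t 18.88 p [0.6589 0.1884 0.0447] F [-0.2 -0.5 -0.6] w 0.344 ff 49.6
s t 19.13 p [0.6588 0.1884 0.0446] F [-2.6 -0.7  5.9] w 0.347 ff 50.4
open t 19.56 p [0.6587 0.1884 0.0435] F [-0.1  0.1 -0.2] w 0.748 ff 0.0
up t 20.42 p [0.6578 0.1885 0.1492] F [-0.1 -0.1 -0.3] w 0.746 ff 0.0
away t 21.78 p [0.4513 0.4483 0.2497] F [ 1.1 -0.3 -0.1] w 0.75 ff 0.0
mandrel 624.570556640625 -186.0578155517578 (41.02210998535156, 40.12775421142578) 19.230655670166016 slope,z [ 0.0891 -0.0955  0.0607]
block 658.3027954101562 188.41761779785156 (69.6947250366211, 30.699108123779297) 79.274658203125 slope,z [ 0.1442 -0.0069  0.0609]
```

View pics/top1.png

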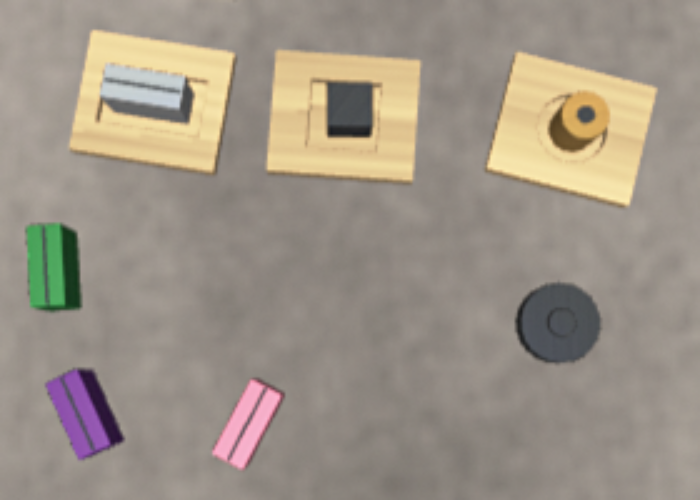

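View pics/w5.png

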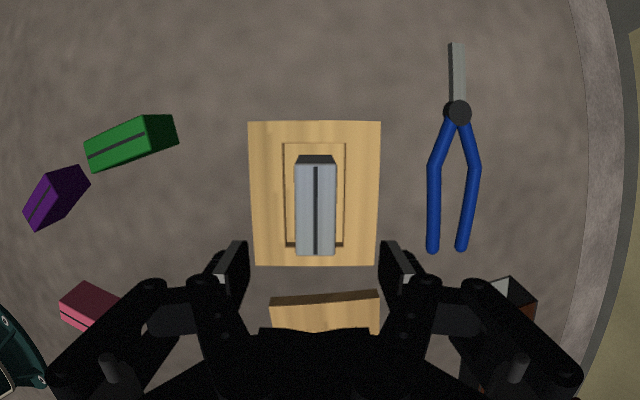

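The top crop shows the block standing in the long pocket at (90,145) and the mandrel in the round pocket at (115,585). Both fits land within 1 mm of the nest centres. On lowering, both touched down at the TCP height expected for the pocket floor.

```bash
python3 -c "
from h import *
print(env.close_job())"
```

```text
the job is handed in; nothing more can be done
None
```

The brass mandrel and then the aluminium block were stood upright on the floors of their nests and released; the job was handed in at about 22 s, with no verdict returned.

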